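# Start the succulent's grow station by its push switches

### The arm

A 6-joint arm with a two-finger parallel gripper is mounted at the origin on the work surface. World frame = base frame: x ahead of the robot, y to its left, z up, the work surface at z = 0. Lengths are in mm, angles in rad, forces in N, time in s.
With the tool pointing down it reaches from about 325 to 850 mm from the base axis. Payload 15.5 kg.
Tool frame: the origin (TCP) lies midway between the tips of the shut fingers; the grasp point (between the pads) lies 19 mm behind it (robot.grasp_offset is the distance from the TCP to the grasp point, in mm); y points along the fingers, x is the direction in which the jaws open and shut, and the axes are right-handed (so a half turn about y gives the same grasp; the last joint's range is limited). The gripper opens to 91 mm and grips with 3 to 60 N. Pads are 32 mm wide; open, the fingers measure 118 mm over their backs; the gripper's body (76 mm by 178 mm) begins 60 mm behind the grasp point.
Start: joints at [-1.383, 0.494, 1.345, -0, 1.302, -0.096], TCP at [174.405, -600.174, 213.915] pointing down, gripper open.
Joint ranges: [-2.91, 2.91], [-0.82, 2.16], [0.22, 2.67], [-1.22, 4.37], [0.12, 2.79], [-3.08, 3.08]. Speed limits (rad/s): [1.89, 1.89, 2.57, 3.01, 3.01, 3.01].

### API

Orientations are given as a unit quaternion [w, x, y, z].
In Python, from plant import robot gives the robot as it stands. The module is installed in compiled form; this text tells all that it offers.
- The arm moves only by the tool send_rows, never from a script. Its argument "commands" is a list of rows, each a list of 7 numbers: the turn, a rotation vector about the tool's x, y, z in degrees, then the shift along the tool's x, y, z in m, then the finger opening in m, from 0 to 0.0912. In form: [[rx, ry, rz, x, y, z, gripper], ...]. A call has exactly 8 rows; each row shifts and turns the commanded pose from where the row before left it, along the tool's axes as they then stand; what a row does not reach is not made up. A row lasts 1/12 s, in which the tool goes at most 41.7 mm and 7.16 degrees, less where a joint would pass 70% of its speed; a pose out of reach is approached as far as the arm can. A call with a gripper value outside its range is refused whole. The fingers move at their own pace and stop on an object; the grip force is fixed at half the most. Time passes only in rows, so rows that do not move let the fingers close, or fill a call up. It gives the time, the measured TCP pose, the force and the opening at its end, in the units of the state.
- robot.get_obs(): the state, without advancing time (a new reading comes with each control period).
- robot.grab_frame(name): name is "side" or "top" or "wrist"; returns the picture (480x640x3 uint8, red, green, blue); there is no depth.
- robot.camera_info(name): a dict with "fx", "fy", "cx", "cy" (pixels), "distortion" ([k1, k2, p1, p2, k3] as OpenCV has them; the pictures are not rectified), "R" (3x3) and "t" (3): a world point X has camera coordinates R X + t; the wrist camera has in their place "mount" (4x4, takes a point from camera to tool coordinates, whose origin is the TCP and whose axes are the tool frame's). Camera axes: x right, y down, z forward; pixel columns grow to the right and rows downward; lengths in mm; the calibration is good to about 2 mm. A picture is of the moment at which its call begins: read the wrist's pose just before it. camera_info takes no time and is no camera call.
- robot.sign_off(): hands the job in, once; it reports no verdict.
The state is a dict: "clock": time; "joint_pos": joint angles; "qvel": joint speeds; "joint_efforts": joint torques, N m; "tool_pos": TCP position; "tcp_rot": TCP orientation; "wrist_force": force on the tool from outside, world axes, zero at the start; "moment": the same for the moment, N m; "width": finger opening in mm.
Only numpy, scipy, OpenCV 4.12 (cv2) and the standard library are available. Lean on these libraries where they do the work, as an engineer would, in place of code of your own. Each camera call takes 0.05 s, during which the arm holds its last target.

### The job

Start up the succulent's grow station: with the fingertips press the round key of the yellow switch down, then the green one, then the blue one, in that order and each lightly, so that all three stay down, then draw clear. Leave the red key up. Do not pick up or shove any switch, and leave the pot, mister, dibber and tiered box where they are.

Things in the scene. Friction and masses are not known exactly. Their poses are not given: they have to be found in the camera images.
- yellow_switch: loose battery-powered push switch for the grow light: square white plastic housing 66 x 66 mm and 26 mm high, about 0.3 kg, standing on the table, with one round yellow key in the middle of its top. Origin: centre of the underside; z up.
- yellow_cap (a point): centre of the top face of the round yellow key (34 mm in diameter). Untouched, the face stands 46 mm above the table when the key is up and 38 mm when it is fully down. The key has a springy cushioned top (1.1 N per mm, up to 10 mm of give) that yields under the finger and recovers, so a finger sees about 3 mm of give, then 8 mm of travel at 3 N, then more give up to 11 N; this point moves with the face.
- yellow_key (a joint): how far the yellow key is latched down, in m, not counting the give of its cushion: 0 is up, 0.008 fully down against its stop. It resists with about 3 N, has no return spring and stays where it is pushed; a press of about 6 N takes it fully down.
- green_switch: loose battery-powered push switch for the fan: square white plastic housing 66 x 66 mm and 26 mm high, about 0.3 kg, standing on the table, with one round green key in the middle of its top. Origin: centre of the underside; z up.
- green_cap (a point): centre of the top face of the round green key (34 mm in diameter). Untouched, the face stands 46 mm above the table when the key is up and 38 mm when it is fully down. The key has a springy cushioned top (1.1 N per mm, up to 10 mm of give) that yields under the finger and recovers, so a finger sees about 3 mm of give, then 8 mm of travel at 3 N, then more give up to 11 N; this point moves with the face.
- green_key (a joint): how far the green key is latched down, in m, not counting the give of its cushion: 0 is up, 0.008 fully down against its stop. It resists with about 3 N, has no return spring and stays where it is pushed; a press of about 6 N takes it fully down.
- blue_switch: loose battery-powered push switch for the heat mat: square white plastic housing 66 x 66 mm and 26 mm high, about 0.3 kg, standing on the table, with one round blue key in the middle of its top. Origin: centre of the underside; z up.
- blue_cap (a point): centre of the top face of the round blue key (34 mm in diameter). Untouched, the face stands 46 mm above the table when the key is up and 38 mm when it is fully down. The key has a springy cushioned top (1.1 N per mm, up to 10 mm of give) that yields under the finger and recovers, so a finger sees about 3 mm of give, then 8 mm of travel at 3 N, then more give up to 11 N; this point moves with the face.
- blue_key (a joint): how far the blue key is latched down, in m, not counting the give of its cushion: 0 is up, 0.008 fully down against its stop. It resists with about 3 N, has no return spring and stays where it is pushed; a press of about 6 N takes it fully down.
- red_switch: loose battery-powered push switch for the spare outlet (stays off): square white plastic housing 66 x 66 mm and 26 mm high, about 0.3 kg, standing on the table, with one round red key in the middle of its top. Origin: centre of the underside; z up.
- red_cap (a point): centre of the top face of the round red key (34 mm in diameter). Untouched, the face stands 46 mm above the table when the key is up and 38 mm when it is fully down. The key has a springy cushioned top (1.1 N per mm, up to 10 mm of give) that yields under the finger and recovers, so a finger sees about 3 mm of give, then 8 mm of travel at 3 N, then more give up to 11 N; this point moves with the face.
- red_key (a joint): how far the red key is latched down, in m, not counting the give of its cushion: 0 is up, 0.008 fully down against its stop. It resists with about 3 N, has no return spring and stays where it is pushed; a press of about 6 N takes it fully down.
- pot: bystander: white ceramic pot, 82 mm across at the rim, 70 mm high, with a green succulent reaching 115 mm, 0.4 kg. Origin: centre of the underside, z up.
- mister: bystander: brushed steel mister bottle, 68 mm in diameter, 184 mm high with its black pump head, 0.4 kg. Origin: centre of the underside, z up.
- dibber: bystander: wooden dibber lying flat, 24 mm thick; tapered shaft 150 mm long from the origin along +x, T handle 80 mm long along y just behind the origin. Origin on the table below the root of the shaft.
- tier_box: bystander: grey and white plastic storage box of three stacked tiers, 100 mm (x) by 130 mm (y), 94 mm high, 0.6 kg. Origin: centre of the underside.
Not all that is in view belongs to the job. Leave any purple or turquoise look-alike of the blue_switch alone.

How it is judged:
By the outcome, as a careful person would: the job done as asked, in the order asked, and still so for the second after the job is handed in, with the robot touching nothing.
It also fails if it takes over 51 s, if anything falls off the work surface, if the arm or the gripper's body presses on something with over 40 N, if the wrist force passes 120 N, or if a joint passes its speed limit or range.

## Working session

There is one attempt and no reset: what is moved stays moved. The work goes in short steps, Python scripts to look and compute and a tool call to move; the robot and the scene stay as the last step left them, time stands still between calls to the robot, and variables do not carry over. Pictures are saved under pics/ and viewed, and the job is handed in when it is done.

Besides the shell and the picture viewer there is one more tool, called after "Request:" by a JSON object that holds its "name" and its "arguments", one argument or row to a line. send_rows: Moves the arm, as the interface text tells. Its arguments: {"type":"object","properties":{"commands":{"type":"array","items":{"type":"array","items":{"type":"number"}}}},"required":["commands"]}

```bash
mkdir -p pics
python3 - <<'E'
from plant import robot
import cv2,numpy as np
o=robot.get_obs()
for k,v in o.items(): print(k,np.round(v,3))
for n in("top","side"):
    cv2.imwrite(f"pics/{n}0.png",robot.grab_frame(n)[:,:,::-1])
for n in("top","side","wrist"): print(n,robot.camera_info(n))
E
```

```text
clock 0.0
joint_pos [-1.383  0.494  1.346 -0.     1.302 -0.096]
qvel [-0.001 -0.    -0.    -0.001  0.     0.   ]
joint_efforts [-0.0000e+00 -8.7882e+01 -3.8185e+01  7.1000e-02  5.3000e-02 -0.0000e+00]
tool_pos [ 174.346 -599.813  213.342]
tcp_rot [ 0.566 -0.565  0.425 -0.424]
wrist_force [ 0.073 -0.677 -0.872]
moment [0.024 0.004 0.038]
width 91.357
top {'fx': 484.71019260615014, 'fy': 484.71019260615014, 'cx': 320.2766731538806, 'cy': 241.34071283953529, 'distortion': array([-0.05947458,  0.        ,  0.        ,  0.        ,  0.        ]), 'R': array([[-0.01076876, -0.99984335, -0.01404679],
       [-0.99465625,  0.01215326, -0.10252438],
       [ 0.10267903,  0.01286767, -0.99463131]]), 't': array([  23.88890155,  532.00558791, 1272.36812963])}
side {'fx': 446.04359436857607, 'fy': 446.04359436857607, 'cx': 324.94573473609427, 'cy': 237.02144865092964, 'distortion': array([-0.09104155,  0.        ,  0.        ,  0.        ,  0.        ]), 'R': array([[ 0.96035651, -0.2787692 ,  0.001762  ],
       [-0.2101459 , -0.72807423, -0.65249262],
       [ 0.18317772,  0.62625526, -0.75779303]]), 't': array([-490.30697118,  144.25164075,  869.1998167 ])}
wrist {'fx': 426.2980113130579, 'fy': 426.2980113130579, 'cx': 322.46971691231295, 'cy': 234.22477653817518, 'distortion': array([-0.04081949,  0.        ,  0.        ,  0.        ,  0.        ]), 'mount': array([[ 9.99998975e-01,  8.63215769e-04,  1.14247703e-03,
         3.20473544e-01],
       [-8.55955492e-04, -2.79266268e-01,  9.60213320e-01,
        -1.70788271e+02],
       [ 1.14792657e-03, -9.60213313e-01, -2.79265242e-01,
         7.91965293e+01],
       [ 0.00000000e+00,  0.00000000e+00,  0.00000000e+00,
         1.00000000e+00]])}
```

View pics/top0.png

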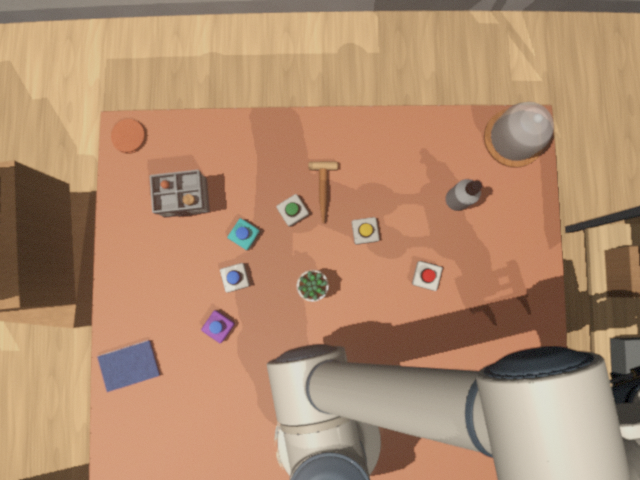

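View pics/side0.png

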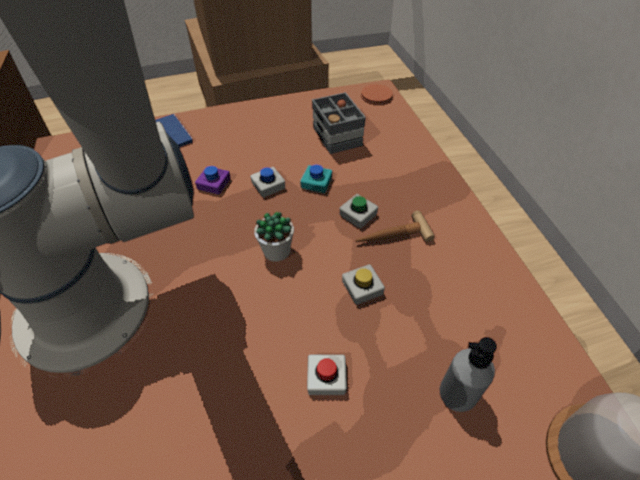

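```bash
cat > h.py <<'E'
import cv2,numpy as np
from plant import robot
from scipy.spatial.transform import Rotation as Ro
def cam(n):
    c=robot.camera_info(n);K=np.array([[c['fx'],0,c['cx']],[0,c['fy'],c['cy']],[0,0,1]]);return c,K,c['distortion']
def Rt(n,c,o=None):
    if n!='wrist': return c['R'],c['t']
    w,x,y,z=o['tcp_rot'];R=Ro.from_quat([x,y,z,w]).as_matrix();M=c['mount']
    Rc=R@M[:3,:3];tc=R@M[:3,3]+np.array(o['tool_pos']);return Rc.T,-Rc.T@tc
def ray(n,px,o=None):
    c,K,d=cam(n);R,t=Rt(n,c,o)
    u=cv2.undistortPoints(np.array([[px]],float),K,d)[0,0]
    return -R.T@t,R.T@np.array([u[0],u[1],1])
def onplane(n,px,z,o=None):
    C,v=ray(n,px,o);return C+v*(z-C[2])/v[2]
def proj(n,X,o=None):
    c,K,d=cam(n);R,t=Rt(n,c,o)
    return cv2.projectPoints(np.atleast_2d(X).astype(float),cv2.Rodrigues(R)[0],t,K,d)[0][:,0]
HUE={'yellow':(20,32),'green':(45,80),'blue':(105,125),'red':(0,8)}
def blob(im,col,px,r):
    h=cv2.cvtColor(im,cv2.COLOR_BGR2HSV);lo,hi=HUE[col]
    m=((h[...,0]>=lo)&(h[...,0]<=hi)&(h[...,1]>130)&(h[...,2]>50)).astype(np.uint8)
    if col=='red': m|=((h[...,0]>172)&(h[...,1]>130)).astype(np.uint8)
    k=np.zeros_like(m);cv2.circle(k,px,r,1,-1);m&=k
    n,l,s,c=cv2.connectedComponentsWithStats(m);i=1+np.argmax(s[1:,4]);return c[i],s[i]
E
python3 - <<'E'
from h import *
P={'yellow':((366,230),(364,278)),'green':((292,209),(359,203)),'blue':((234,278),(267,176)),'red':((428,276),(327,370))}
for c,(a,b) in P.items():
    out=[]
    for n,p in(('top',a),('side',b)):
        q,s=blob(cv2.imread(f'pics/{n}0.png'),c,p,11)
        # model: centroid of 20mm-tall visible disc -> use silhouette centroid of face+side
        X=onplane(n,q,42)
        for _ in range(5):
            th=np.linspace(0,2*np.pi,40)
            R=np.c_[17*np.cos(th),17*np.sin(th)]
            pts=np.vstack([np.c_[R+X[:2],np.full(40,z)] for z in(46,27)])
            hull=cv2.convexHull(proj(n,pts).astype(np.float32));M=cv2.moments(hull)
            e=q-np.array([M['m10'],M['m01']])/M['m00']
            X=X+onplane(n,q+e,42)-onplane(n,q,42)
        out+=[np.round(X[:2],1),np.round(q,1),s[4],round(M['m00'])]
    print(c,*out)
print(Rt('wrist',cam('wrist')[0],robot.get_obs())[0])
w,x,y,z=robot.get_obs()['tcp_rot'];print(Ro.from_quat([x,y,z,w]).as_matrix().round(3))
E
```

```text
yellow [ 561.5 -103.1] [365.4 229.5] 138 140 [ 558.7 -104.8] [363.2 277.3] 224 287Traceback (most recent call last):
  File "<stdin>", line 6, in <module>
  File "h.py", line 25, in blob
    n,l,s,c=cv2.connectedComponentsWithStats(m);i=1+np.argmax(s[1:,4]);return c[i],s[i]
                                                    ~~~~~~~~~^^^^^^^^^
    return _wrapfunc(a, 'argmax', axis=axis, out=out, **kwds)
    return bound(*args, **kwds)
ValueError: attempt to get argmax of an empty sequence
```

```bash
sed -i "s/'green':(45,80)/'green':(45,85)/; s/>130)&(h\[...,2\]>50)/>110)\&(h[...,2]>35)/" h.py
cat > loc.py <<'E'
from h import *
P={'yellow':((366,230),(364,278)),'green':((292,209),(359,203)),'blue':((234,278),(267,176)),'red':((428,276),(327,370))}
for c,(a,b) in P.items():
    out=[]
    for n,p in(('top',a),('side',b)):
        im=cv2.imread(f'pics/{n}0.png')
        try:q,s=blob(im,c,p,11)
        except Exception: print(c,n,cv2.cvtColor(im,cv2.COLOR_BGR2HSV)[p[1],p[0]]);continue
        X=onplane(n,q,42)
        for _ in range(8):
            th=np.linspace(0,2*np.pi,40)
            R=np.c_[17*np.cos(th),17*np.sin(th)]
            pts=np.vstack([np.c_[R+X[:2],np.full(40,z)] for z in(46,36)])
            hull=cv2.convexHull(proj(n,pts).astype(np.float32));M=cv2.moments(hull)
            e=q-np.array([M['m10'],M['m01']])/M['m00']
            X=X+onplane(n,q+e,42)-onplane(n,q,42)
        out+=[np.round(X[:2],1),np.round(q,1),s[4],round(M['m00'])]
    print(c,*out)
w,x,y,z=robot.get_obs()['tcp_rot'];print(Ro.from_quat([x,y,z,w]).as_matrix().round(3))
E
python3 loc.py
```

```text
yellow [ 561.3 -102.9] [365.5 229.4] 141 134 [ 557.3 -108. ] [363.3 277.4] 250 244
green [621.2  78.9] [297. 208.] 1 133 [616.7  91.6] [358.8 202.3] 124 172
blue [439.  250.6] [232.6 276.9] 96 138 [434.9 243.3] [266.6 174.3] 148 148
red [ 437.9 -265.4] [428.1 275.1] 148 140 [ 434.2 -271.5] [326.4 369.6] 338 347
[[ 0.279 -0.     0.96 ]
 [-0.96   0.001  0.279]
 [-0.001 -1.     0.   ]]
```

Request:
{"name": "send_rows", "arguments": {
  "commands": [
    [0,0,0,-0.015,0,0.021,0],
    [0,0,0,-0.015,0,0.021,0],
    [0,0,0,-0.015,0,0.021,0],
    [0,0,0,-0.015,0,0.021,0],
    [0,0,0,-0.015,0,0.021,0],
    [0,0,0,-0.015,0,0.021,0],
    [0,0,0,-0.015,0,0.021,0],
    [0,0,0,-0.015,0,0.021,0]
  ]
}}

```text
clock: 0.77
tool_pos: [302.8, -436.8, 213.7]
tcp_rot: [0.566, -0.565, 0.425, -0.424]
wrist_force: [0.3, 0.4, 0.0]
width: 40.8
```

Request:
{"name": "send_rows", "arguments": {
  "commands": [
    [0,0,0,-0.015,0,0.021,0],
    [0,0,0,-0.015,0,0.021,0],
    [0,0,0,-0.015,0,0.021,0],
    [0,0,0,-0.015,0,0.021,0],
    [0,0,0,-0.015,0,0.021,0],
    [0,0,0,-0.015,0,0.021,0],
    [0,0,0,-0.015,0,0.021,0],
    [0,0,0,-0.015,0,0.021,0]
  ]
}}

```text
clock: 1.43
tool_pos: [430.6, -274.7, 213.8]
tcp_rot: [0.565, -0.565, 0.425, -0.424]
wrist_force: [1.5, 0.1, -0.6]
width: 0.2
```

Request:
{"name": "send_rows", "arguments": {
  "commands": [
    [0,0,0,-0.015,0,0.021,0],
    [0,0,0,-0.015,0,0.021,0],
    [0,0,0,-0.015,0,0.021,0],
    [0,0,0,-0.015,0,0.021,0],
    [0,0,0,-0.015,0,0.021,0],
    [0,0,0,-0.015,0,0.021,0],
    [0,0,0,0,0,0,0],
    [0,0,0,0,0,0,0]
  ]
}}

```text
clock: 2.1
tool_pos: [526.3, -153.4, 213.6]
tcp_rot: [-0.566, 0.566, -0.424, 0.424]
wrist_force: [-0.5, -0.4, -0.8]
width: 0.1
```

Run:
```python
from h import *
o=robot.get_obs();cv2.imwrite('pics/w1.png',robot.grab_frame('wrist')[:,:,::-1])
print(o['clock'],o['tool_pos'],o['tcp_rot'],o['wrist_force'],o['width'])
np.save('o1.npy',o,allow_pickle=True)
for n,X in dict(y=[560,-105,46],g=[619,85,46],b=[437,247,46],tcp=o['tool_pos']).items(): print(n,proj('wrist',X,o))
```

```text
2.1 [ 526.30324762 -153.41608761  213.57381504] [-0.56585285  0.56599091 -0.4241384   0.42375873] [-0.50911607 -0.44987873 -0.84920997] 0.09216990089467643
y [[274.6024994  154.41555935]]
g [[45.57802011  4.69039294]]
b [[-161.77857731  181.44692899]]
tcp [[321.19273486 299.09991483]]
```

View pics/w1.png

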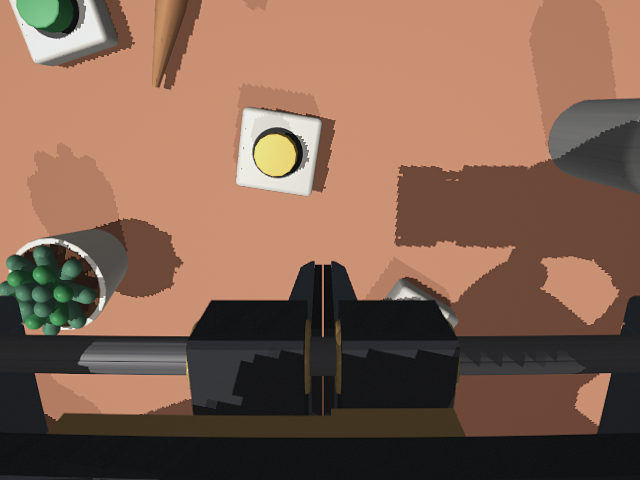

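The wrist view shows the yellow key at about (276,155), about a pixel from the predicted (275,154). The green key is at the top left (45,5), and the pot is at (45,280).

```bash
cat > d.py <<'E'
import sys
from h import *
def delta(o,X):
    w,x,y,z=o['tcp_rot'];return Ro.from_quat([x,y,z,w]).as_matrix().T@(np.array(X)-o['tool_pos'])
E
python3 - <<'E'
from d import *
o=np.load('o1.npy',allow_pickle=True).item()
im=cv2.imread('pics/w1.png');q,s=blob(im,'yellow',(276,155),40);print(q,s)
X=onplane('wrist',q,46,o);print(X,delta(o,[X[0],X[1],60]))
E
```

```text
[276.79226361 154.40687679] [ 254  133   44   44 1396]
[ 560.48932236 -106.65024147   46.        ] [-35.22387026 153.56284518  46.02586537]
```

Request:
{"name": "send_rows", "arguments": {
  "commands": [
    [0,0,0,-0.005,0.018,0.0065,0],
    [0,0,0,-0.005,0.018,0.0065,0],
    [0,0,0,-0.005,0.018,0.0065,0],
    [0,0,0,-0.005,0.018,0.0065,0],
    [0,0,0,-0.005,0.018,0.0065,0],
    [0,0,0,-0.005,0.018,0.0065,0],
    [0,0,0,-0.005,0.018,0.0065,0],
    [0,0,0,0,0.018,0,0]
  ]
}}

```text
clock: 2.82
tool_pos: [560.0, -108.2, 69.1]
tcp_rot: [0.565, -0.565, 0.425, -0.425]
wrist_force: [-0.3, 0.5, -0.1]
width: 0.5
```

Request:
{"name": "send_rows", "arguments": {
  "commands": [
    [0,0,0,0,0.006,0,0],
    [0,0,0,0,0.004,0,0],
    [0,0,0,0,0.003,0,0],
    [0,0,0,0,0.003,0,0],
    [0,0,0,0,0.002,0,0],
    [0,0,0,0,0.002,0,0],
    [0,0,0,0,0,0,0],
    [0,0,0,0,0,0,0]
  ]
}}

```text
clock: 3.48
tool_pos: [560.0, -108.1, 50.2]
tcp_rot: [0.566, -0.565, 0.424, -0.425]
wrist_force: [-0.0, -0.2, -0.2]
width: 0.0
```

Request:
{"name": "send_rows", "arguments": {
  "commands": [
    [0,0,0,0,0.002,0,0],
    [0,0,0,0,0.002,0,0],
    [0,0,0,0,0.002,0,0],
    [0,0,0,0,0.002,0,0],
    [0,0,0,0,0.002,0,0],
    [0,0,0,0,0.002,0,0],
    [0,0,0,0,0.002,0,0],
    [0,0,0,0,0,0,0]
  ]
}}

```text
clock: 4.15
tool_pos: [560.0, -108.1, 35.6]
tcp_rot: [0.565, -0.565, 0.425, -0.425]
wrist_force: [0.2, -0.2, 3.3]
width: 0.5
```

Request:
{"name": "send_rows", "arguments": {
  "commands": [
    [0,0,0,0,0.001,0,0],
    [0,0,0,0,0.001,0,0],
    [0,0,0,0,0.001,0,0],
    [0,0,0,0,0.001,0,0],
    [0,0,0,0,0,0,0],
    [0,0,0,0,0,0,0],
    [0,0,0,0,0,0,0],
    [0,0,0,0,0,0,0]
  ]
}}

```text
clock: 4.82
tool_pos: [560.0, -108.1, 32.1]
tcp_rot: [0.566, -0.565, 0.424, -0.425]
wrist_force: [0.8, 0.1, 6.2]
width: 0.1
```

Request:
{"name": "send_rows", "arguments": {
  "commands": [
    [0,0,0,0,0.0005,0,0],
    [0,0,0,0,0.0005,0,0],
    [0,0,0,0,0,0,0],
    [0,0,0,0,0,0,0],
    [0,0,0,0,0,0,0],
    [0,0,0,0,0,0,0],
    [0,0,0,0,0,0,0],
    [0,0,0,0,0,0,0]
  ]
}}

```text
clock: 5.48
tool_pos: [560.1, -108.1, 31.1]
tcp_rot: [0.566, -0.565, 0.424, -0.425]
wrist_force: [-0.3, -0.1, 7.3]
width: 0.2
```

Request:
{"name": "send_rows", "arguments": {
  "commands": [
    [0,0,0,0,-0.003,0,0],
    [0,0,0,0,-0.006,0,0],
    [0,0,0,0,-0.015,0,0],
    [0,0,0,0,-0.02,0,0],
    [0,0,0,0,-0.03,0,0],
    [0,0,0,0,-0.03,0,0],
    [0,0,0,0,-0.03,0,0],
    [0,0,0,0,-0.02,0,0]
  ]
}}

```text
clock: 6.15
tool_pos: [560.1, -108.1, 187.7]
tcp_rot: [0.566, -0.565, 0.424, -0.425]
wrist_force: [-0.4, 0.7, 0.3]
width: 0.6
```

Run:
```python
from d import *
o=robot.get_obs();print(o['clock'],o['tool_pos'],o['wrist_force'])
np.save('o2.npy',o,allow_pickle=True)
cv2.imwrite('pics/w2.png',robot.grab_frame('wrist')[:,:,::-1])
print(delta(o,[619,85,185]),proj('wrist',[[560,-106,38],[560,-106,46],[619,85,46]],o))
```

```text
6.15 [ 560.07055485 -108.08582836  187.73357679] [-0.42199353  0.67997038  0.3099367 ]
[-168.97064078    2.73607954  110.47047336] [[318.8005292  216.43732209]
 [318.73125237 218.95529003]
 [ 79.21841874  66.07128786]]
```

View pics/w2.png

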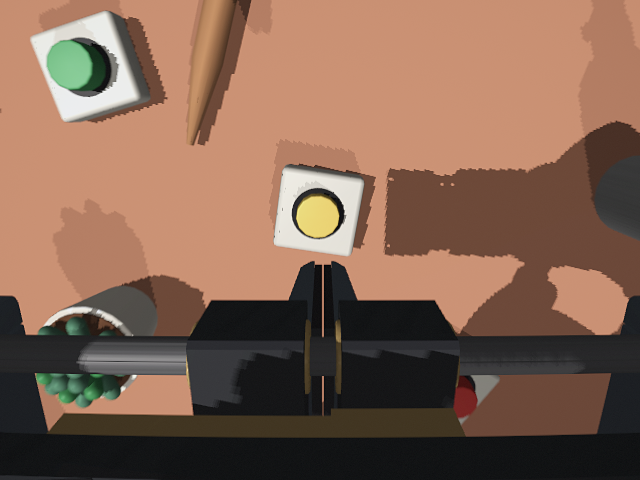

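The yellow key now sits lower and is centred at (318,216). The green key face is at about (74,64).

Run:
```python
from d import *
o=np.load('o2.npy',allow_pickle=True).item()
X=onplane('wrist',(74,64),46,o);print(X,delta(o,[X[0],X[1],100]))
q,s=blob(cv2.imread('pics/w2.png'),'yellow',(318,216),40);print(s,onplane('wrist',q,38,o))
q,s=blob(cv2.imread('pics/w1.png'),'yellow',(276,155),40);print(s)
```

```text
[619.38533261  88.80007591  46.        ] [-172.58695957   87.73480899  111.78473659]
[ 296  193   44   45 1537] [ 560.53668902 -104.75431511   38.        ]
[ 254  133   44   44 1396]
```

Request:
{"name": "send_rows", "arguments": {
  "commands": [
    [0,0,0,-0.02,0,0.013,0],
    [0,0,0,-0.025,0,0.016,0],
    [0,0,0,-0.025,0,0.016,0],
    [0,0,0,-0.025,0,0.016,0],
    [0,0,0,-0.025,0,0.016,0],
    [0,0,0,-0.025,0,0.016,0],
    [0,0,0,-0.02,0,0.013,0],
    [0,0,0,0,0,0,0]
  ]
}}

```text
clock: 6.87
tool_pos: [616.0, 83.9, 184.5]
tcp_rot: [0.566, -0.566, 0.424, -0.423]
wrist_force: [-1.3, 0.5, 0.4]
width: 0.5
```

Run:
```python
from d import *
o=robot.get_obs();print(o['clock'],o['tool_pos'],o['wrist_force'])
np.save('o3.npy',o,allow_pickle=True)
cv2.imwrite('pics/w3.png',robot.grab_frame('wrist')[:,:,::-1])
print(proj('wrist',[[619,87,46]],o))
```

```text
6.8667 [615.99556564  83.93642292 184.52333376] [-1.30133395  0.51446989  0.37619287]
[[318.95880593 215.53796622]]
```

View pics/w3.png

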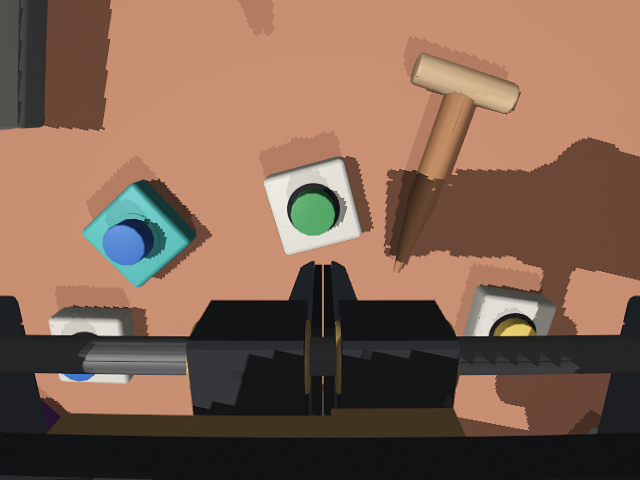

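The green key face is centred at (313,214), and the target works out to about (620,89).

Request:
{"name": "send_rows", "arguments": {
  "commands": [
    [0,0,0,-0.001,0.02,0.001,0],
    [0,0,0,-0.001,0.025,0.001,0],
    [0,0,0,-0.001,0.025,0.001,0],
    [0,0,0,-0.001,0.025,0.001,0],
    [0,0,0,0,0.02,0.001,0],
    [0,0,0,0,0.01,0,0],
    [0,0,0,0,0.005,0,0],
    [0,0,0,0,0.003,0,0]
  ]
}}

```text
clock: 7.58
tool_pos: [619.1, 84.7, 51.7]
tcp_rot: [-0.565, 0.566, -0.425, 0.425]
wrist_force: [0.2, 0.2, -0.5]
width: 0.1
```

Request:
{"name": "send_rows", "arguments": {
  "commands": [
    [0,0,0,0,0.002,0,0],
    [0,0,0,0,0.002,0,0],
    [0,0,0,0,0.002,0,0],
    [0,0,0,0,0.002,0,0],
    [0,0,0,0,0.002,0,0],
    [0,0,0,0,0.002,0,0],
    [0,0,0,0,0.002,0,0],
    [0,0,0,0,0,0,0]
  ]
}}

```text
clock: 8.25
tool_pos: [619.5, 85.2, 37.7]
tcp_rot: [0.566, -0.565, 0.424, -0.425]
wrist_force: [3.0, -1.4, 2.8]
width: 0.3
```

Request:
{"name": "send_rows", "arguments": {
  "commands": [
    [0,0,0,0,0,0,0],
    [0,0,0,0,0,0,0],
    [0,0,0,0,0,0,0],
    [0,0,0,0,0,0,0],
    [0,0,0,0,0,0,0],
    [0,0,0,0,0,0,0],
    [0,0,0,0,0,0,0],
    [0,0,0,0,0,0,0]
  ]
}}

```text
clock: 8.92
tool_pos: [619.4, 85.2, 38.0]
tcp_rot: [0.566, -0.565, 0.425, -0.425]
wrist_force: [1.5, -0.8, 2.6]
width: 0.8
```

Request:
{"name": "send_rows", "arguments": {
  "commands": [
    [0,0,0,0,0.001,0,0],
    [0,0,0,0,0.001,0,0],
    [0,0,0,0,0.001,0,0],
    [0,0,0,0,0.001,0,0],
    [0,0,0,0,0.001,0,0],
    [0,0,0,0,0.001,0,0],
    [0,0,0,0,0,0,0],
    [0,0,0,0,0,0,0]
  ]
}}

```text
clock: 9.58
tool_pos: [619.4, 85.2, 32.0]
tcp_rot: [0.566, -0.565, 0.425, -0.425]
wrist_force: [-0.2, 0.5, 7.3]
width: 0.5
```

Request:
{"name": "send_rows", "arguments": {
  "commands": [
    [0,0,0,0,0.0005,0,0],
    [0,0,0,0,0.0005,0,0],
    [0,0,0,0,0,0,0],
    [0,0,0,0,0,0,0],
    [0,0,0,0,0,0,0],
    [0,0,0,0,0,0,0],
    [0,0,0,0,0,0,0],
    [0,0,0,0,0,0,0]
  ]
}}

```text
clock: 10.25
tool_pos: [619.4, 85.2, 31.1]
tcp_rot: [0.566, -0.565, 0.424, -0.425]
wrist_force: [0.6, -0.4, 8.2]
width: 0.4
```

Request:
{"name": "send_rows", "arguments": {
  "commands": [
    [0,0,0,0,-0.003,0,0],
    [0,0,0,0,-0.006,0,0],
    [0,0,0,0,-0.015,0,0],
    [0,0,0,0,-0.02,0,0],
    [0,0,0,0,-0.03,0,0],
    [0,0,0,0,-0.03,0,0],
    [0,0,0,0,-0.03,0,0],
    [0,0,0,0,-0.02,0,0]
  ]
}}

```text
clock: 10.92
tool_pos: [619.4, 85.2, 187.7]
tcp_rot: [0.566, -0.565, 0.424, -0.425]
wrist_force: [0.4, -0.5, 0.3]
width: 0.5
```

Request:
{"name": "send_rows", "arguments": {
  "commands": [
    [0,0,0,-0.015,0,-0.01,0],
    [0,0,0,-0.025,0,-0.015,0],
    [0,0,0,-0.025,0,-0.015,0],
    [0,0,0,-0.025,0,-0.015,0],
    [0,0,0,-0.025,0,-0.015,0],
    [0,0,0,-0.025,0,-0.015,0],
    [0,0,0,-0.025,0,-0.015,0],
    [0,0,0,-0.02,0,-0.015,0]
  ]
}}

```text
clock: 11.58
tool_pos: [455.3, 231.7, 184.8]
tcp_rot: [-0.565, 0.566, -0.425, 0.424]
wrist_force: [0.3, 0.4, 0.9]
width: 0.7
```

Request:
{"name": "send_rows", "arguments": {
  "commands": [
    [0,0,0,-0.01,0,-0.01,0],
    [0,0,0,-0.01,0,-0.005,0],
    [0,0,0,0,0,0,0],
    [0,0,0,0,0,0,0],
    [0,0,0,0,0,0,0],
    [0,0,0,0,0,0,0],
    [0,0,0,0,0,0,0],
    [0,0,0,0,0,0,0]
  ]
}}

```text
clock: 12.25
tool_pos: [437.7, 245.4, 184.8]
tcp_rot: [-0.565, 0.565, -0.425, 0.425]
wrist_force: [-0.4, -0.6, 0.1]
width: 0.5
```

Run:
```python
from d import *
o=robot.get_obs();print(o['clock'],o['tool_pos'],o['wrist_force'])
np.save('o4.npy',o,allow_pickle=True)
cv2.imwrite('pics/w4.png',robot.grab_frame('wrist')[:,:,::-1])
print(proj('wrist',[[437,247,46]],o))
q,s=blob(cv2.imread('pics/w4.png'),'blue',tuple(int(v) for v in proj('wrist',[437,247,46],o)[0]),35)
X=onplane('wrist',q,46,o);print(q,s,X,delta(o,[X[0],X[1],50]))
```

```text
12.25 [437.74463484 245.3704867  184.82371066] [-0.3782236  -0.5669844   0.10995749]
[[319.19156167 220.64260275]]
[316.84137515 217.45717732] [ 295  194   45   47 1658] [438.87156492 249.36947164  46.        ] [ -3.53501094 134.82333154   2.20630405]
```

View pics/w4.png

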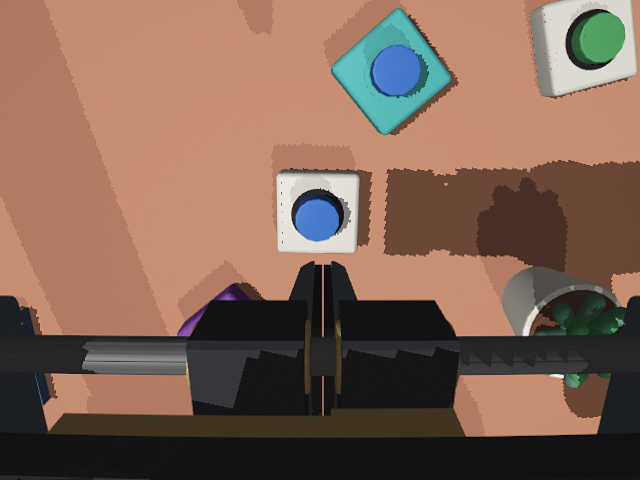

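The blue key on the white housing is at (317,218). The turquoise look-alike is at (396,70) and the purple one is at the lower left. I only need to shift about 3 mm.

Request:
{"name": "send_rows", "arguments": {
  "commands": [
    [0,0,0,-0.001,0.02,0.001,0],
    [0,0,0,-0.001,0.025,0.001,0],
    [0,0,0,-0.001,0.025,0,0],
    [0,0,0,0,0.025,0,0],
    [0,0,0,0,0.02,0,0],
    [0,0,0,0,0.012,0,0],
    [0,0,0,0,0.005,0,0],
    [0,0,0,0,0.001,0,0]
  ]
}}

```text
clock: 12.97
tool_pos: [438.1, 249.0, 51.2]
tcp_rot: [-0.565, 0.566, -0.425, 0.424]
wrist_force: [-0.9, 0.4, -0.7]
width: 0.1
```

Request:
{"name": "send_rows", "arguments": {
  "commands": [
    [0,0,0,0,0,0,0],
    [0,0,0,0,0.002,0,0],
    [0,0,0,0,0.002,0,0],
    [0,0,0,0,0.002,0,0],
    [0,0,0,0,0.002,0,0],
    [0,0,0,0,0.002,0,0],
    [0,0,0,0,0.002,0,0],
    [0,0,0,0,0,0,0]
  ]
}}

```text
clock: 13.63
tool_pos: [438.6, 249.3, 39.7]
tcp_rot: [0.566, -0.565, 0.424, -0.425]
wrist_force: [1.8, 0.5, 2.6]
width: 0.1
```

Request:
{"name": "send_rows", "arguments": {
  "commands": [
    [0,0,0,0,0.001,0,0],
    [0,0,0,0,0.001,0,0],
    [0,0,0,0,0.001,0,0],
    [0,0,0,0,0.001,0,0],
    [0,0,0,0,0.001,0,0],
    [0,0,0,0,0,0,0],
    [0,0,0,0,0,0,0],
    [0,0,0,0,0,0,0]
  ]
}}

```text
clock: 14.3
tool_pos: [438.5, 249.3, 35.0]
tcp_rot: [0.566, -0.565, 0.424, -0.425]
wrist_force: [2.9, 1.4, 4.2]
width: 0.3
```

Next to z of about 31.

Request:
{"name": "send_rows", "arguments": {
  "commands": [
    [0,0,0,0,0.001,0,0],
    [0,0,0,0,0.001,0,0],
    [0,0,0,0,0.001,0,0],
    [0,0,0,0,0.001,0,0],
    [0,0,0,0,0,0,0],
    [0,0,0,0,0,0,0],
    [0,0,0,0,0,0,0],
    [0,0,0,0,0,0,0]
  ]
}}

```text
clock: 14.97
tool_pos: [438.5, 249.3, 31.0]
tcp_rot: [0.566, -0.565, 0.424, -0.425]
wrist_force: [2.1, 0.8, 7.8]
width: 0.0
```

Request:
{"name": "send_rows", "arguments": {
  "commands": [
    [0,0,0,0,-0.003,0,0],
    [0,0,0,0,-0.006,0,0],
    [0,0,0,0,-0.015,0,0],
    [0,0,0,0,-0.02,0,0],
    [0,0,0,0,-0.03,0,0],
    [0,0,0,0,-0.03,0,0],
    [0,0,0,0,-0.03,0,0],
    [0,0,0,0,-0.02,0,0]
  ]
}}

```text
clock: 15.63
tool_pos: [438.0, 249.1, 187.4]
tcp_rot: [0.566, -0.565, 0.424, -0.425]
wrist_force: [0.6, -0.0, -0.4]
width: 0.5
```

Request:
{"name": "send_rows", "arguments": {
  "commands": [
    [0,0,0,0.018,-0.012,-0.005,0],
    [0,0,0,0.018,-0.012,-0.005,0],
    [0,0,0,0.018,-0.012,-0.005,0],
    [0,0,0,0.018,-0.012,-0.005,0],
    [0,0,0,0.018,-0.012,-0.005,0],
    [0,0,0,0.018,-0.012,-0.005,0],
    [0,0,0,0.018,-0.012,-0.005,0],
    [0,0,0,0,0,0,0]
  ]
}}

```text
clock: 16.3
tool_pos: [439.9, 116.2, 270.7]
tcp_rot: [0.565, -0.565, 0.424, -0.425]
wrist_force: [0.8, 0.2, 0.3]
width: 0.6
```

Request:
{"name": "send_rows", "arguments": {
  "commands": [
    [0,0,0,0.015,0,0,0],
    [0,0,0,0.015,0,0,0],
    [0,0,0,0.015,0,0,0],
    [0,0,0,0.01,0,0,0],
    [0,0,0,0,0,0,0],
    [0,0,0,0,0,0,0],
    [0,0,0,0,0,0,0],
    [0,0,0,0,0,0,0]
  ]
}}

```text
clock: 16.97
tool_pos: [454.9, 66.3, 268.8]
tcp_rot: [-0.566, 0.566, -0.425, 0.424]
wrist_force: [0.2, 0.4, -0.4]
width: 0.0
```

Run:
```python
from d import *
o=robot.get_obs();print(o['clock'],o['tool_pos'],o['wrist_force'])
np.save('o5.npy',o,allow_pickle=True)
for n in('wrist','side','top'):cv2.imwrite(f'pics/{n}5.png',robot.grab_frame(n)[:,:,::-1])
a=cv2.imread('pics/side0.png');b=cv2.imread('pics/side5.png')
c=np.hstack([cv2.resize(i[150:310,190:400],None,fx=1.9,fy=1.9,interpolation=2) for i in(a,b)]);cv2.imwrite('pics/cmp5.png',c)
```

```text
16.9667 [454.91255128  66.27911802 268.79850309] [ 0.2125358   0.39473506 -0.41712112]
```

View pics/wrist5.png

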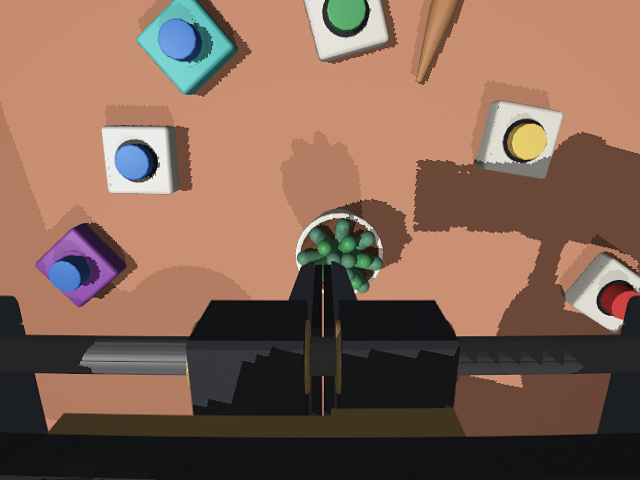

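View pics/cmp5.png

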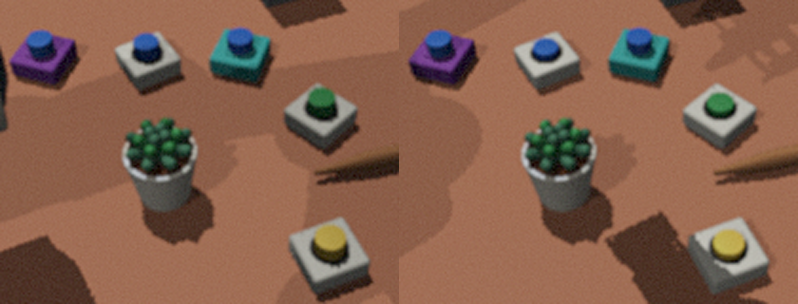

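View pics/side5.png

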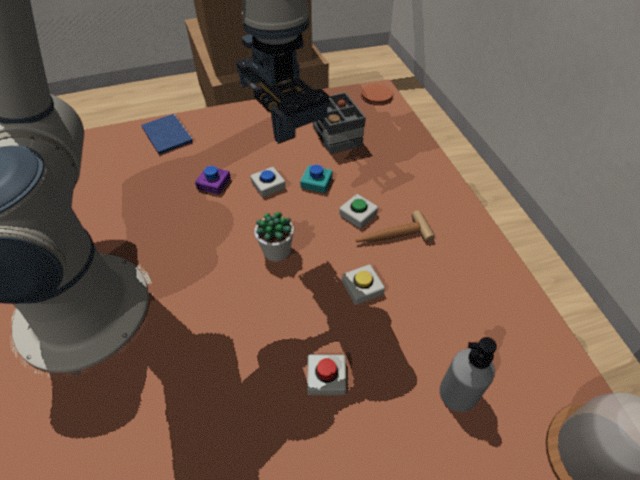

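The comparison shows the yellow, green and blue keys lower, and the housings, look-alikes, red key and bystanders unmoved. The gripper is clear, at a height of 269 mm.

```bash
python3 -c "
from plant import robot
print(robot.get_obs()['qvel'].round(3)); print(robot.sign_off())"
```

```text
[-0.006  0.001 -0.001 -0.    -0.001 -0.002]
the job is handed in; nothing more can be done
None
```

I pressed yellow, then green, then blue with the shut fingertips, drew clear, and handed the job in at about 17 s.

- **Presses:** I held each key at a fingertip height of about 31 mm. The wrist force there was 7.3 N on yellow, 8.2 N on green and 7.8 N on blue, against about 6 N needed for full travel.
- **After drawing clear:** Side and wrist pictures show all three keys down. The housings and red key, both look-alikes, and the pot, mister, dibber and tiered box look unmoved. The gripper was at 269 mm, touching nothing.
- **Disagreements:** The green press landed about 4 mm off the key centre seen in the wrist camera, still well on the 34 mm key. I read sideways forces of up to about 3 N on the green and blue presses, but saw no shift of either switch.

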